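# Screw the hand screw back into the arepa press clamp

## Task

Take the red-headed hand screw out of its wooden block, stand it in the round threaded boss of the arepa press's clamp, and with a light push turn it backward (counter-clockwise from above) until you feel its thread drop in. Then screw it forward (clockwise) fully home, with its steel flange flat on the boss, and let go. Be gentle, never force it in the boss by pressing or by turning against a stop, and leave the other things on the counter where they are.

Things in the scene. Friction and masses are not known exactly. Their poses are not given: they have to be found in the camera images.
- screw: Loose upright hand screw, 220 g, 70 mm tall. Origin: centre of the shank's foot; z up its axis. Steel shank 22 mm in diameter (foot chamfered 2 mm), 48 mm steel flange 31.2 to 36.2 mm above the origin, red hexagonal head above it. At first it stands in the block: origin 12 mm above the counter.
- head (a point): Middle of the screw's red plastic hexagonal head, on its axis 53.2 mm above the screw's origin. Head 34 mm across flats, from 36.2 to 70.2 mm above the origin; its flat faces are square to the screw's own +x and to every 60 degrees from there.
- lugs (a point): Point on the screw's axis 12 mm above its origin, level with the underside of its three short thread lugs. Lugs 5 mm tall, 26 degrees wide, out to radius 17 mm, their centres on the screw's own +x and 120 degrees either side.
- shoulder (a point): Point on the screw's axis at the underside of its flange, 31.2 mm above the screw's origin. Its height above boss_top is 17.7 mm with the lugs on the teeth, 14.2 mm on the ledge, 4.7 mm just dropped, 0 fully home.
- press: Fixed arepa press. Origin on the counter under the boss axis, z up. Board 300 x 150 x 20 mm from -75 to +225 mm along its own x; two wooden discs, 124 mm in diameter, up to 54 mm high at x = +148 mm. A steel bridge (34 mm high) over the board carries the upright round boss. Nothing within 80 mm of the boss is higher than it.
- boss_top (a point): Centre of the boss's mouth, level with its flat rim, 80 mm above the counter; z up. Boss 54 mm outside, 36.8 mm inside, bore for the shank 24.6 mm in diameter. The brass thread in it is rubber-cushioned: it gives 0.1 mm per N and 1 degree per 0.05 N m. A push of 3 to 8 N is enough; over 40 N of contact between screw and boss (about 0.5 N m against a stop) is forcing it.
- ledge (a point): Point on the boss axis 5 mm below its rim, level with the flat ledge where the lugs first rest. Three thread starts (gaps 40 degrees wide, 120 apart) break the ledge; their angle differs every time and is not measured. A tooth 3.5 mm high, 9 degrees wide ends each ledge before the next gap: clockwise turning jams on it.
- thread_floor (a point): Point on the boss axis 14.5 mm below its rim, level with the floor of the gaps. Turned counter-clockwise on the ledge (120 degrees at most) the lugs drop 9.5 mm to here; a wall stops more backward turning within 14 degrees. From here the thread sinks 5 mm in 64 degrees clockwise and ends at a hard stop 11 degrees on.
- block: Fixed round dark-wood parking block, 68 mm in diameter, 24 mm high, with a 26 mm upright hole in its middle in which the screw's shank stands 12 mm deep at first, the lugs resting on the block's top. Origin: centre of its underside.
- bowl: Blue plastic bowl, 150 mm in diameter, 65 mm high. Origin: centre of its underside. Leave alone.
- shaker: Glass salt shaker with a steel cap, 42 mm in diameter, 82 mm high. Origin: centre of its underside. Leave alone.
- spatula: Bamboo spatula lying flat, 285 mm long, blade 62 mm wide at its +x end. Origin on the counter, 160 mm from the handle's end. Leave alone.
- budare: Heavy black iron budare (round griddle), 290 mm in diameter, 20 mm high. Origin: centre of its underside. Leave alone.

How it is judged:
On the way, in this order (a step that is already met when the one before it is completed fails the run):
1. the screw's shank stands in the boss (z of shoulder in the frame of boss_top below 0.0225 m and horizontal distance between shoulder and boss_top below 0.005 m and angle between screw's own z axis and vertical below 0.12 rad).
2. its lugs have dropped into the thread starts (z of shoulder in the frame of boss_top below 0.0065 m and horizontal distance between shoulder and boss_top below 0.004 m), for 0.1 s.
3. it is screwed fully home (z of shoulder in the frame of boss_top below 0.0015 m and angle between screw's own z axis and vertical below 0.05 rad), for 0.2 s.
At the end, for the whole second after the job is handed in: The screw stands still and upright (within 0.05 rad) in the boss, screwed in so far that the underside of its flange is less than 1.5 mm above the boss's top rim and within 3 mm of its axis, and nothing holds it (all of step 3 and horizontal distance between shoulder and boss_top below 0.003 m and linear speed of screw below 0.02 m/s and angular speed of screw below 0.1 rad/s); the robot touches nothing.
It fails at once if the screw is forced in the boss (contact force between the screw and the press or boss above 40 N) (contact force between screw and press above 40 N).
It fails at once if a bystander (bowl, shaker, spatula or budare) is moved more than 20 mm (distance of any of bowl, shaker, spatula, budare from where it was at the start of the episode above 0.02 m).
It also fails if it takes over 64 s, if anything falls off the work surface, if the arm or the gripper's body presses on something with over 40 N, if the wrist force passes 120 N, or if a joint passes its speed limit or range.

## Robot

A 7-joint arm with a two-finger parallel gripper is mounted at the origin on the work surface. World frame = base frame: x ahead of the robot, y to its left, z up, the work surface at z = 0. Lengths are in m, angles in rad, forces in N, time in s.
With the tool pointing down it reaches from about 0.425 to 0.875 m from the base axis. Payload 4.7 kg.
Tool frame: the origin (TCP) lies midway between the tips of the shut fingers; the grasp point (between the pads) lies 19 mm behind it; z points along the fingers, x is the direction in which the jaws open and shut, and the axes are right-handed (so a half turn about z gives the same grasp; the last joint's range is limited). The gripper opens to 85 mm and grips with 20 to 120 N. Pads are 22 mm wide; open, the fingers measure 114 mm over their backs; the gripper's body (76 mm by 85 mm) begins 54 mm behind the grasp point. The pads swing forward as they close: fully open they stand 13 mm farther back than shut.
Start: joints at [-1.173, 0.321, -0.07, 1.45, 0.023, 1.371, -0.057], TCP at [0.243, 0.603, 0.231] pointing down, gripper open.
Joint ranges: [-2.86, 2.86], [-0.3, 2.09], [-1.38, 1.24], [0.06, 2.45], [-1.56, 4.7], [0.09, 2.05], [-2.69, 2.69]. Speed limits (rad/s): [2.57, 2.57, 3.14, 3.14, 3.14, 3.14, 3.14].

## Interface

Orientations are given as a unit quaternion [x, y, z, w].
In Python, from bench import movep, move_l, movej, grip, pause, inverse_kinematics, get_obs, grab_frame, PlanningError, finish_job gives the robot as it stands. The module is installed in compiled form; this text tells all that it offers. Calls block until the motion is done:
- movep(position, orientation): joint-space move of the TCP to a pose.
- move_l(position, speed=0.15, rotation=None, until_force=None): straight line of the TCP; rotation=None keeps the orientation; speed is the mean speed in m/s. With until_force (N) it stops when the force on the tool has changed by that much, and returns True; else False.
- movej(angles): joint-space move.
- grip(opening, squeeze=None): opening from 0.0 (shut) to 1.0 (fully open); squeeze is the grip in N (None keeps the last); returns when the fingers have stopped.
- pause(seconds).
- inverse_kinematics(position, orientation): joint angles nearest the present ones, or None.
- get_obs(): the state.
- grab_frame(name): name is "scene" or "side" or "wrist"; returns a dict with "color" (420x560x3 uint8, red, green, blue), "mtx" (3x3 intrinsics, pixels), "origin" and "orientation" of the camera in the world; the wrist camera has in their place "T_tool_cam" (4x4, takes a point from camera to tool coordinates, whose origin is the TCP and whose axes are the tool frame's). Camera axes: x right, y up, looking along -z (the intrinsics and any distortion apply to the point x, -y, -z); pixel columns grow to the right and rows downward; lengths in m; the calibration is good to about 2 mm. A picture is of the moment at which its call begins: read the wrist's pose just before it. There is no depth.
A pose or a line that the arm cannot do raises PlanningError and nothing moves.
- finish_job(): hands the job in, once; it reports no verdict.
The state is a dict: "clock": time; "joint_pos": joint angles; "qd": joint speeds; "joint_efforts": joint torques, N m; "tcp_pos": TCP position; "orientation": TCP orientation; "ft_force": force on the tool from outside, world axes, zero at the start; "ft_torque": the same for the moment, N m; "finger_gap": opening from 0.0 (shut) to 1.0 (fully open).
Only numpy, scipy, OpenCV 4.12 (cv2) and the standard library are available. Lean on these libraries where they do the work, as an engineer would, in place of code of your own. Each camera call takes 0.05 s, during which the arm holds its last target.

## Working session

There is one attempt and no reset: what is moved stays moved. The work goes in short steps, each a Python script; the robot and the scene stay as the last script left them, time stands still between calls to the robot, and variables do not carry over. Pictures are saved under pics/ and viewed, and the job is handed in when it is done.

```bash
mkdir -p pics; python3 - <<'E'
from bench import *
import cv2,numpy as np
o=get_obs();print(o)
for n in("scene","side","wrist"):
    f=grab_frame(n);cv2.imwrite(f"pics/{n}0.png",f["color"][:,:,::-1]);np.save(f"pics/{n}0.npy",f,allow_pickle=True)
    print({k:(np.round(v,4).tolist() if k!="color" else 0) for k,v in f.items()})
E
```

```text
{'clock': 0.0, 'joint_pos': array([-1.17290834,  0.32183185, -0.07007651,  1.45170628,  0.02257753,
        1.37078793, -0.05690766]), 'qd': array([-0.00070431, -0.00102441, -0.00042428,  0.00048445,  0.00014396,
       -0.0002692 , -0.00098426]), 'joint_efforts': array([-6.17489950e-04, -4.93584788e+01, -3.82372392e-01, -3.14327538e+01,
        1.29884051e-02,  1.13306227e-02, -1.31622764e-05]), 'tcp_pos': array([0.24322056, 0.6021871 , 0.23020198]), 'orientation': array([ 8.28982441e-01,  5.59273783e-01, -7.83822360e-04,  5.77140033e-04]), 'ft_force': array([0.06736876, 1.07415371, 0.49776513]), 'ft_torque': array([-0.03154931,  0.04206932, -0.00307856]), 'finger_gap': 1.000732921774893}
{'color': 0, 'mtx': [[403.6249, 0.0, 276.6303], [0.0, 403.6249, 205.5376], [0.0, 0.0, 1.0]], 'origin': [0.8347, -0.6652, 0.9117], 'orientation': [0.3338, 0.0908, 0.2492, 0.9046]}
{'color': 0, 'mtx': [[402.6231, 0.0, 275.9293], [0.0, 402.6231, 206.9527], [0.0, 0.0, 1.0]], 'origin': [-0.2745, -0.9308, 0.7847], 'orientation': [0.4573, -0.1719, -0.3106, 0.8154]}
{'color': 0, 'mtx': [[322.3954, 0.0, 283.1491], [0.0, 322.3954, 213.695], [0.0, 0.0, 1.0]], 'T_tool_cam': [[1.0, 0.0008, -0.0003, 0.001], [0.0007, -0.9462, -0.3235, -0.0834], [-0.0005, 0.3235, -0.9462, -0.1425], [0.0, 0.0, 0.0, 1.0]]}
```

View pics/scene0.png

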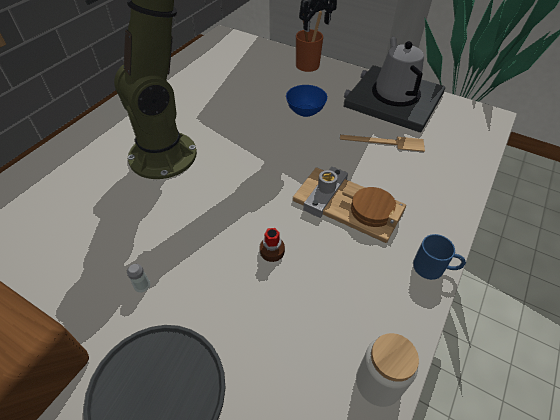

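View pics/side0.png

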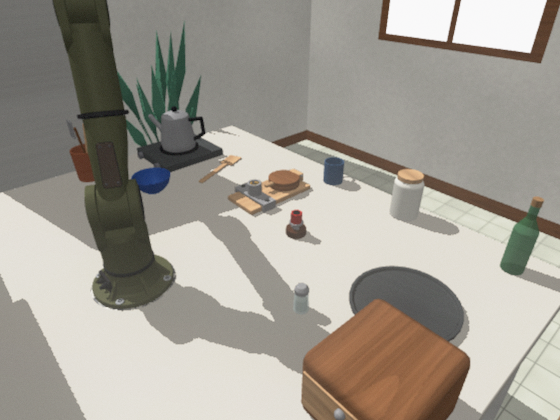

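View pics/wrist0.png

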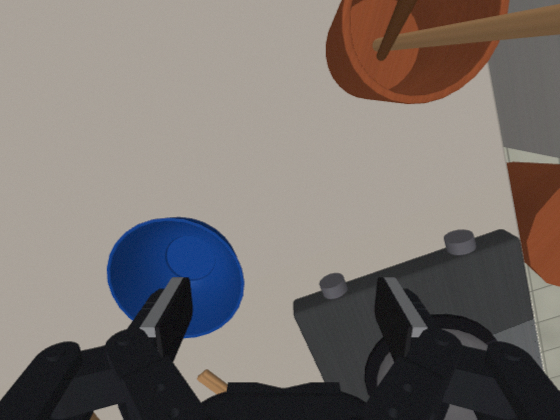

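Scene view: the red head is at about (272,237) on its block, and the boss mouth at (328,176). Side view: the head is at about (296,216), and the boss at (255,187). Next I'll triangulate both.

```bash
cat > h.py <<'E'
from bench import *
import cv2,numpy as np
from scipy.spatial.transform import Rotation as R
def pose(f,o=None):
    if "origin" in f: return np.array(f["origin"]),R.from_quat(f["orientation"]).as_matrix()
    T=np.array(f["T_tool_cam"]);Rt=R.from_quat(o["orientation"]).as_matrix()
    return o["tcp_pos"]+Rt@T[:3,3],Rt@T[:3,:3]
def rays(f,px,o=None):
    px=np.atleast_2d(px).astype(float);K=f["mtx"];p,Rm=pose(f,o)
    d=np.c_[(px[:,0]-K[0,2])/K[0,0],-(px[:,1]-K[1,2])/K[1,1],-np.ones(len(px))]
    return p,d@Rm.T
def onplane(f,px,z,o=None):
    p,d=rays(f,px,o);return p+d*((z-p[2])/d[:,2])[:,None]
def tri(l):
    A=np.zeros((3,3));b=np.zeros(3)
    for p,d in l:
        d=d/np.linalg.norm(d);P=np.eye(3)-np.outer(d,d);A+=P;b+=P@p
    return np.linalg.solve(A,b)
def red(img):
    h=cv2.cvtColor(img,cv2.COLOR_RGB2HSV);m=(((h[...,0]<6)|(h[...,0]>172))&(h[...,1]>190)&(h[...,2]>60)).astype(np.uint8)
    n,l,s,c=cv2.connectedComponentsWithStats(m);i=1+np.argmax(s[1:,4]);return (l==i),s[i],c[i]
def snap(n):
    o=get_obs();f=grab_frame("wrist");cv2.imwrite(f"pics/{n}.png",f["color"][:,:,::-1]);f["obs"]=o;np.save(f"pics/{n}.npy",f,allow_pickle=True);return f,o
def down(yaw): # tool x at yaw in world xy, z down
    return (R.from_euler('z',yaw)*R.from_euler('x',np.pi)).as_quat()
E
python3 - <<'E'
from h import *
L=[];B=[]
for n,b in(("scene",(328,175.5)),("side",(255.5,184))):
    f=np.load(f"pics/{n}0.npy",allow_pickle=True).item()
    m,s,c=red(f["color"]);print(s,c)
    p,d=rays(f,c);L.append((p,d[0]));p,d=rays(f,b);B.append((p,d[0]))
    print(onplane(f,c,.065),onplane(f,b,.08))
print(tri(L),tri(B))
f=np.load("pics/scene0.npy",allow_pickle=True).item()
for n,p in dict(discs=(374,203),bowl=(306,103),shaker=(138,280),budare=(155,390),spat=(385,142)).items():print(n,onplane(f,p,.03))
E
```

```text
[265 228  14  18 146] [271.60958904 238.40410959]
[[ 0.51263311 -0.14565309  0.065     ]] [[0.5424661  0.12016978 0.08      ]]Traceback (most recent call last):
  File "<stdin>", line 5, in <module>
  File "h.py", line 21, in red
    n,l,s,c=cv2.connectedComponentsWithStats(m);i=1+np.argmax(s[1:,4]);return (l==i),s[i],c[i]
                                                    ~~~~~~~~~^^^^^^^^^
    return _wrapfunc(a, 'argmax', axis=axis, out=out, **kwds)
    return bound(*args, **kwds)
ValueError: attempt to get argmax of an empty sequence
```

```bash
sed -i 's/>190/>150/;s/<6)/<7)/;s/>172)/>168)/' h.py
python3 - <<'E'
from h import *
L=[];B=[]
for n,b in(("scene",(328,175.5)),("side",(255.5,184))):
    f=np.load(f"pics/{n}0.npy",allow_pickle=True).item()
    m,s,c=red(f["color"]);print(s,c)
    p,d=rays(f,c);L.append((p,d[0]));p,d=rays(f,b);B.append((p,d[0]))
    print(onplane(f,c,.065),onplane(f,b,.08))
print(tri(L),tri(B))
f=np.load("pics/scene0.npy",allow_pickle=True).item()
for n,p in dict(discs=(374,203),bowl=(306,103),shaker=(138,280),budare=(155,390),spat=(385,142)).items():print(n,onplane(f,p,.03))
for n,x,y in(("scene",328,178),("side",255,187)):
    im=cv2.imread(f"pics/{n}0.png")[y-40:y+80,x-60:x+100];cv2.imwrite(f"pics/{n}z.png",cv2.resize(im,None,fx=5,fy=5,interpolation=cv2.INTER_CUBIC))
E
```

```text
[265 228  14  19 165] [271.33333333 237.80606061]
[[ 0.51103719 -0.14439561  0.065     ]] [[0.5424661  0.12016978 0.08      ]]
[292 213   1   1   1] [292. 213.]
[[ 0.51690171 -0.11560919  0.065     ]] [[0.53794367 0.10253997 0.08      ]]
[ 0.50783165 -0.13575805  0.06982421] [0.54411044 0.11551177 0.07737283]
discs [[0.68813693 0.13502935 0.03      ]]
bowl [[0.29120677 0.46259771 0.03      ]]
shaker [[ 0.28064153 -0.40239672  0.03      ]]
budare [[ 0.49202482 -0.57666953  0.03      ]]
spat [[0.61862802 0.40536895 0.03      ]]
```

```bash
python3 - <<'E'
from h import *
movep([0.542,0.117,0.23],down(0.1))
f,o=snap("b1");print(o["clock"],o["tcp_pos"])
movep([0.509,-0.138,0.23],down(0.1))
f,o=snap("s1");print(o["clock"],o["tcp_pos"],o["joint_pos"])
E
```

```text
2.2 [0.54174038 0.11898539 0.22985599]
3.2583 [ 0.50968551 -0.13586348  0.22991072] [-0.4119946   0.05603486  0.65150358  1.77665961 -0.03600727  1.32057703
  0.35039977]
```

View pics/b1.png

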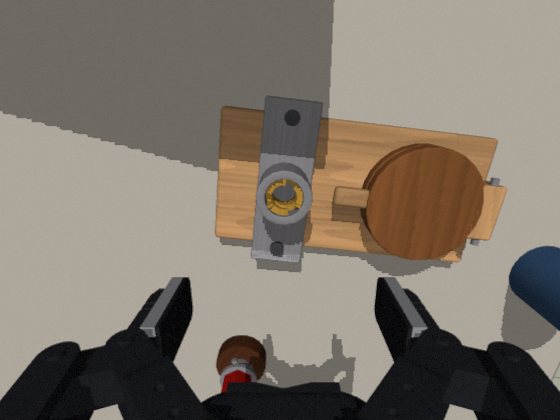

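View pics/s1.png

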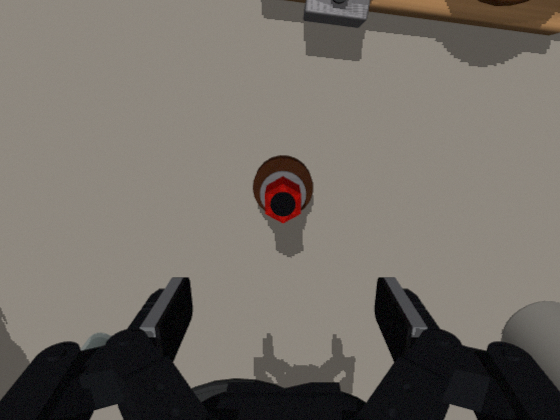

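b1 shows the boss mouth at about (284,196), and s1 shows the head top at about (283,203). I'll let the arm settle, then take closer pictures with measured contours.

```bash
cat >> h.py <<'E'
def hexcorners(f,o,z,ztop=None):
    m,s,c=red(f["color"])
    cs,_=cv2.findContours(m.astype(np.uint8),cv2.RETR_EXTERNAL,cv2.CHAIN_APPROX_NONE)
    return max(cs,key=cv2.contourArea)[:,0,:]
E
python3 - <<'E'
from h import *
print(get_obs()["tcp_pos"])
move_l([0.509,-0.138,0.19],rotation=down(0.1));pause(.2)
f,o=snap("s2");print(o["clock"],o["tcp_pos"],R.from_quat(o["orientation"]).apply([1,0,0]),o["ft_force"])
m,s,c=red(f["color"]);print(s,c,onplane(f,c,.082,o))
x,y=int(c[0]),int(c[1])
cv2.imwrite("pics/s2z.png",cv2.resize(f["color"][y-50:y+50,x-60:x+60,::-1],None,fx=6,fy=6,interpolation=cv2.INTER_CUBIC));print(x-60,y-50)
E
```

```text
[ 0.50978041 -0.13550948  0.22983752]
3.925 [ 0.50980329 -0.13798825  0.19111904] [0.99496552 0.10020002 0.00189085] [-0.52622752 -0.2357821   0.94464716]
[ 261  183   43   54 1119] [282.20554066 207.18409294] [[ 0.50930388 -0.13404191  0.082     ]]
222 157
```

View pics/s2z.png

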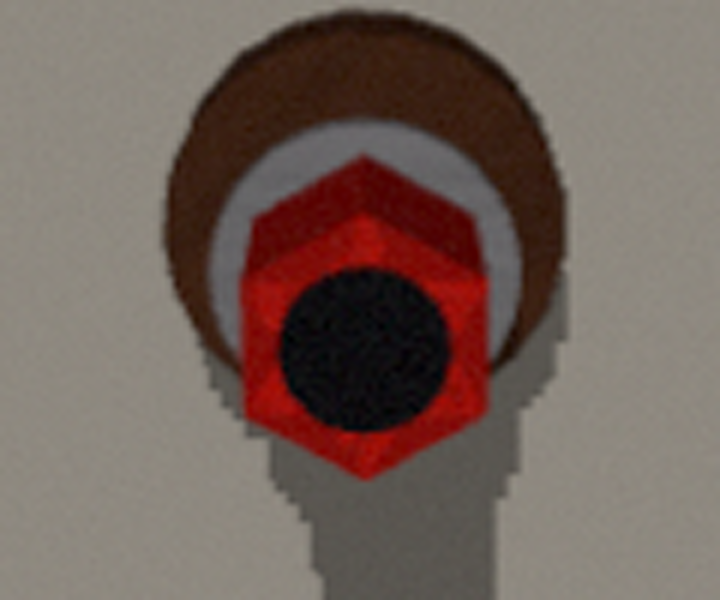

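Crop: the head-top black disc is centred at zoom (365,348), so full-frame pixel (282.3,214.5). The side flats are vertical in the image, so they are already square to the jaws at yaw 0.1.

```bash
python3 - <<'E'
from h import *
f=np.load("pics/s2.npy",allow_pickle=True).item();o=f["obs"]
print("head",onplane(f,[(282.33,214.5)],.0822,o))
hx=onplane(f,np.array([(365,212),(365,480),(245,285),(487,285),(245,412),(487,412)])/6+[221.6,156.6],.0822,o);print(hx,hx.mean(0))
print("flat dirs", [np.degrees(np.arctan2(*(hx[a]-hx[b])[[1,0]])) for a,b in((0,1),(2,4),(3,5))])
# flange ellipse & block cross-check: block top outer circle z=.024
g=np.array([(365,10),(165,215),(567,215)])/6+[221.6,156.6];print("block",onplane(f,g,.024,o))
# now boss close view, same relative pose
movep([0.542,0.117,0.19],down(0.1));pause(.2)
move_l([0.542,0.117,0.189],rotation=down(0.1));pause(.1)
f,o=snap("b2");print(o["clock"],o["tcp_pos"],R.from_quat(o["orientation"]).apply([1,0,0]))
x,y=283,205
cv2.imwrite("pics/b2z.png",cv2.resize(f["color"][y-50:y+50,x-60:x+60,::-1],None,fx=6,fy=6,interpolation=cv2.INTER_CUBIC));print(x-60,y-50)
E
```

```text
head [[ 0.51002433 -0.14027221  0.0822    ]]
[[ 0.50820937 -0.12112609  0.0822    ]
 [ 0.51206003 -0.15991611  0.0822    ]
 [ 0.49298537 -0.13294672  0.0822    ]
 [ 0.52573363 -0.12968867  0.0822    ]
 [ 0.49444157 -0.15137155  0.0822    ]
 [ 0.52793489 -0.14804342  0.0822    ]] [ 0.51022748 -0.14051543  0.0822    ]
flat dirs [np.float64(95.66914509240182), np.float64(94.51895608990351), np.float64(96.8387575144296)]
block [[ 0.50643127 -0.10349467  0.024     ]
 [ 0.47685555 -0.1404606   0.024     ]
 [ 0.5430363  -0.13387217  0.024     ]]
5.5333 [0.54200854 0.11686353 0.18898993] [ 9.95022642e-01  9.96490873e-02 -2.84374904e-05]
223 155
```

View pics/b2z.png

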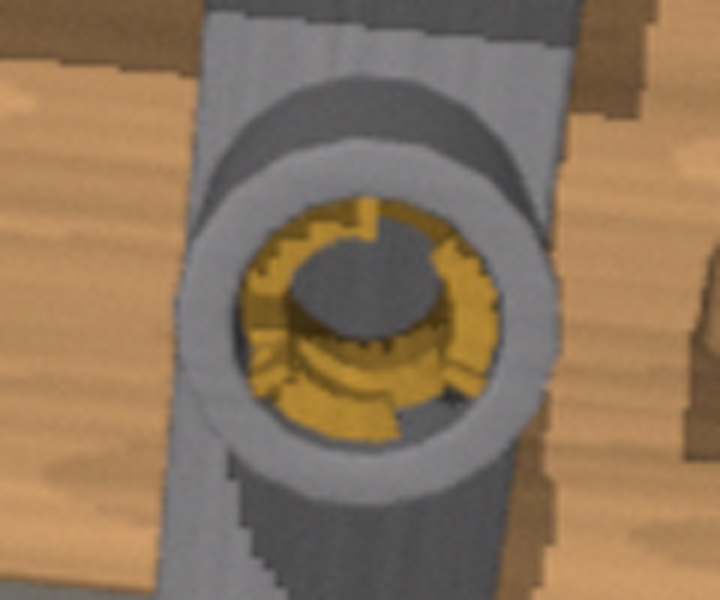

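b2: the outer rim of the boss is centred at zoom (369,322), and the inner mouth at (371,323). One brass tooth is near the top, at (370,215).

```bash
python3 - <<'E'
from h import *
f=np.load("pics/b2.npy",allow_pickle=True).item();o=f["obs"]
for q in([(180,320),(558,320),(369,140),(369,505)],[(243,323),(500,323),(371,197),(371,450)]):
    P=onplane(f,np.array(q)/6+[222.6,154.6],.08,o);print("boss",(P[0]+P[1])/2,(P[2]+P[3])/2,np.linalg.norm(P[0]-P[1]),np.linalg.norm(P[2]-P[3]))
# automatic: rim (bluish-grey bright) mask
h=cv2.cvtColor(f["color"],cv2.COLOR_RGB2HSV)
crop=f["color"][160:250,245:325];print(f["color"][155+480//6,223+60],f["color"][155+320//6,223+200//6],f["color"][155+320//6,223+530//6])
print(o["joint_pos"])
f=np.load("pics/s2.npy",allow_pickle=True).item();o=f["obs"]
print("flange far edge",onplane(f,np.array([(365,118),(207,270),(522,270)])/6+[221.6,156.6],.0482,o))
E
```

```text
boss [0.54290275 0.12037687 0.08      ] [0.54302339 0.11918317 0.08      ] 0.051627426738621404 0.05246267937491492
boss [0.54328614 0.1199823  0.08      ] [0.54326621 0.1195021  0.08      ] 0.03511965913988199 0.0363578937735143
[127 125 125] [126 125 126] [122 120 123]
[-0.68920825  0.1475471   0.47258214  1.76533602 -0.07069389  1.24546952
 -0.09859421]
flange far edge [[ 0.50765588 -0.11571433  0.0482    ]
 [ 0.4858007  -0.14179764  0.0482    ]
 [ 0.53406488 -0.13699527  0.0482    ]]
```

```bash
python3 - <<'E'
from h import *
y0=0.1-np.pi/2
movep([0.542,0.117,0.19],down(y0));pause(.2)
move_l([0.542,0.117,0.189],rotation=down(y0));pause(.1)
f,o=snap("b3");print(o["clock"],o["tcp_pos"],o["joint_pos"][6],R.from_quat(o["orientation"]).as_matrix())
x,y=283,205
cv2.imwrite("pics/b3z.png",cv2.resize(f["color"][y-50:y+50,x-60:x+60,::-1],None,fx=6,fy=6,interpolation=cv2.INTER_CUBIC));print(x-60,y-50)
E
```

```text
7.5167 [0.54198217 0.11701291 0.18896778] -1.6502774235084838 [[ 9.98384983e-02 -9.95003654e-01 -4.38957941e-05]
 [-9.95003655e-01 -9.98384989e-02  1.09655805e-05]
 [-1.52932828e-05  4.25816885e-05 -9.99999999e-01]]
223 155
```

View pics/b3z.png

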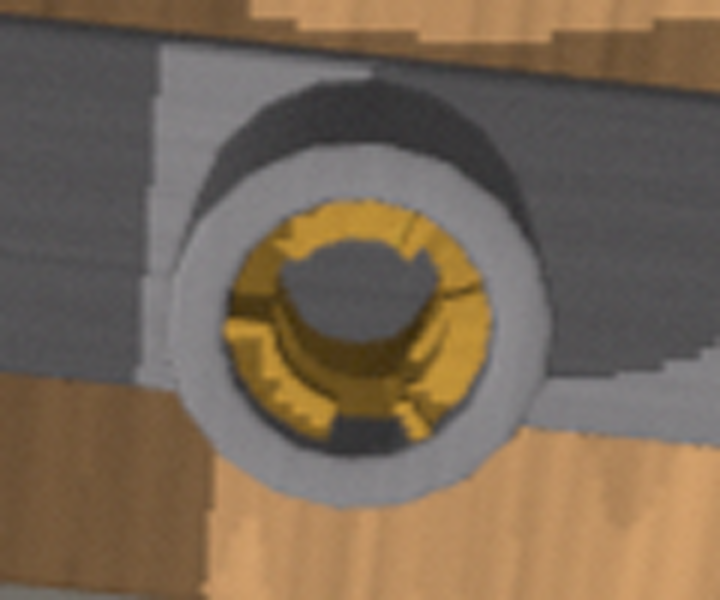

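b3: the rim is centred at zoom (361,325). The gap is at the bottom (370,435), with a tooth just counter-clockwise of it.

```bash
python3 - <<'E'
from h import *
A=[];b=[];e0=None
for n,q in(("b2",[(180,320),(558,320),(369,140),(369,505),(243,323),(500,323),(371,197),(371,450)]),("b3",[(173,323),(549,323),(361,143),(361,507),(226,326),(493,326),(359,198),(359,455)])):
    f=np.load(f"pics/{n}.npy",allow_pickle=True).item();o=f["obs"]
    P=onplane(f,np.array(q)/6+[222.6,154.6],.08,o)
    c=P.mean(0)[:2];print(n,c)
    M=R.from_quat(o["orientation"]).as_matrix()[:2,:2]
    A.append(np.c_[np.eye(2),M]);b.append(c)
s=np.linalg.solve(np.vstack(A),np.hstack(b));print("boss",s[:2],"e(tool)",s[2:])
f=np.load("pics/s2.npy",allow_pickle=True).item();M=R.from_quat(f["obs"]["orientation"]).as_matrix()[:2,:2]
print("head",np.array([.5101,-.1404])-M@s[2:])
E
```

```text
b2 [0.54311962 0.11976111]
b3 [0.54366801 0.11869225]
boss [0.54285928 0.11895243] e(tool) [ 0.00033963 -0.00077871]
head [ 0.50984011 -0.14120882]
```

```bash
python3 - <<'E'
from h import *
X,Y=.5098,-.1411
movep([X,Y,0.17],down(0.1));pause(.1)
move_l([X,Y,0.053],speed=.1,rotation=down(0.1),until_force=8)
pause(.2);o=get_obs();print(o["clock"],o["tcp_pos"],o["ft_force"])
grip(0.0,50);pause(.2)
o=get_obs();print(o["clock"],o["tcp_pos"],o["ft_force"],o["ft_torque"],o["finger_gap"])
f,o=snap("g1")
E
```

```text
10.9583 [ 0.51016132 -0.14109223  0.05347724] [-0.70997531 -0.16160879  0.16643597]
11.6833 [ 0.50991521 -0.14111534  0.05319122] [-0.6394722  -0.57258768  2.56047881] [-0.00142451  0.05326619 -0.02329455] 0.3895208394102256
```

View pics/g1.png

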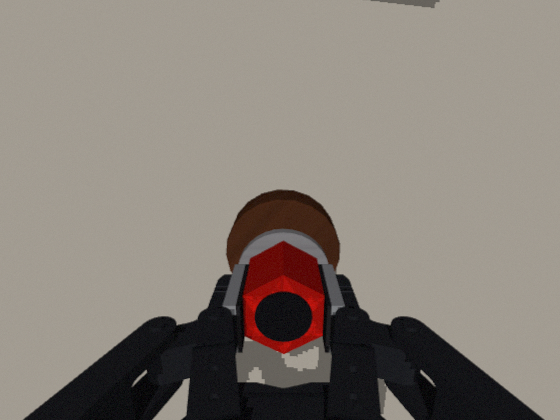

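g1: the head is held flat between the pads, with its top disc at about (283,316). Now I'll lift it and measure the head in the tool frame.

```bash
python3 - <<'E'
from h import *
move_l([.5098,-.1411,0.165],speed=.12,rotation=down(0.1))
pause(.15);o=get_obs();print(o["clock"],o["tcp_pos"],o["ft_force"],o["finger_gap"])
f,o=snap("g2")
d=o["tcp_pos"][2]-.0532
hs=cv2.cvtColor(f["color"],cv2.COLOR_RGB2HSV)
m=((hs[...,2]<60)).astype(np.uint8)
sub=np.zeros_like(m);sub[285:350,245:325]=m[285:350,245:325]
n,l,s,c=cv2.connectedComponentsWithStats(sub)
for i in range(1,n):
    if s[i,4]>300:print(s[i],c[i],((onplane(f,c[i],.0822+d,o)[0]-o["tcp_pos"])@R.from_quat(o["orientation"]).as_matrix()))
for n in("scene","side"):
    g=grab_frame(n);K=g["mtx"];p,Rm=pose(g);v=Rm.T@(np.array([.5098,-.1411,.14])-p)
    x,y=int(K[0,2]-K[0,0]*v[0]/v[2]),int(K[1,2]+K[1,1]*v[1]/v[2]);print(x,y)
    cv2.imwrite(f"pics/{n}2.png",cv2.resize(g["color"][max(y-40,0):y+40,max(x-50,0):x+50,::-1],None,fx=7,fy=7,interpolation=cv2.INTER_CUBIC))
E
```

```text
12.9667 [ 0.50922693 -0.14101051  0.16413598] [-0.40555043 -0.37197625 -2.99706855] 0.38634865746852826
[ 255  292   57   50 2215] [283.02934537 316.32370203] [ 0.00044949 -0.00028317 -0.02900079]
271 218
296 197
```

View pics/scene2.png

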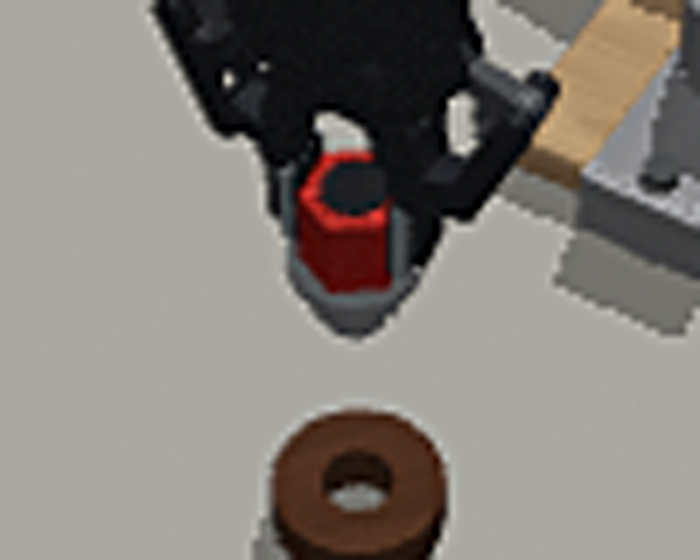

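View pics/side2.png

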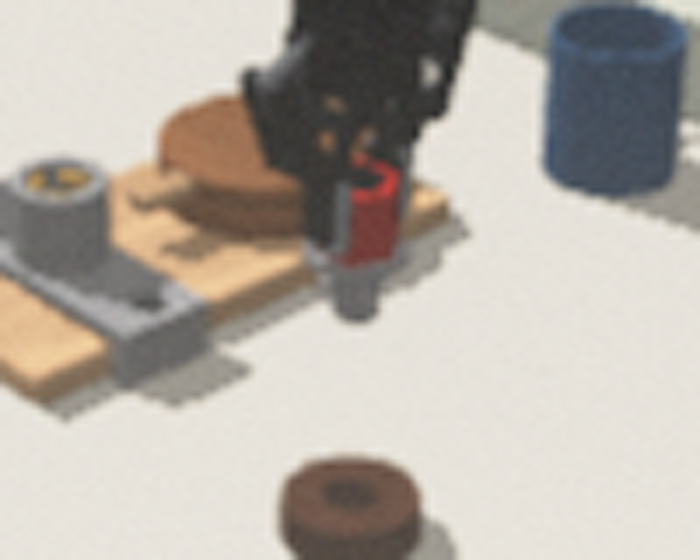

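View pics/g2.png

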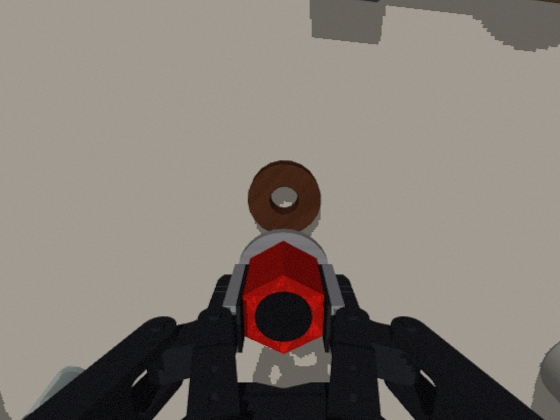

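The head is centred in the jaws within about 0.5 mm and held upright, and its top is 29 mm behind the TCP. So the foot is 41 mm beyond the TCP, and the ledge should be felt at TCP z of about 0.104. Next I'll move over the boss and lower it gently.

```bash
cat >> h.py <<'E'
BOSS=np.array([.5429,.1190]);OFF=np.array([.0001,.0005])
def at(yaw,z,boss=BOSS):
    q=down(yaw);M=R.from_quat(q).as_matrix()[:2,:2]
    return list(boss-M@OFF)+[z],q
def st(t=""):
    o=get_obs();print(t,round(o["clock"],2),"tcp",np.round(o["tcp_pos"]*1e3,2),"F",np.round(o["ft_force"],2),"T",np.round(o["ft_torque"],3),"gap",round(o["finger_gap"],3),"q7",round(o["joint_pos"][6],3));return o
E
python3 - <<'E'
from h import *
p,q=at(-.127,.165);movep(p,q);pause(.2);st("above")
p,q=at(-.127,.128);move_l(p,speed=.08,rotation=q);pause(.25);o=st("near")
f,o=snap("i1")
p,q=at(-.127,.102);print(move_l(p,speed=.02,rotation=q,until_force=4));o=st("contact")
f,o=snap("i2")
E
```

```text
above 14.34 tcp [543.18 117.54 165.16] F [-0.01  0.41 -3.95] T [-0.023  0.023  0.006] gap 0.387 q7 -0.303
near 15.2 tcp [543.24 119.63 128.54] F [ 0.57  0.49 -3.23] T [0.007 0.044 0.025] gap 0.386 q7 -0.284
True
contact 16.24 tcp [542.35 118.85 105.36] F [ 2.94 -1.19 -3.52] T [-0.19  -0.541  0.004] gap 0.389 q7 -0.272
```

View pics/i2.png

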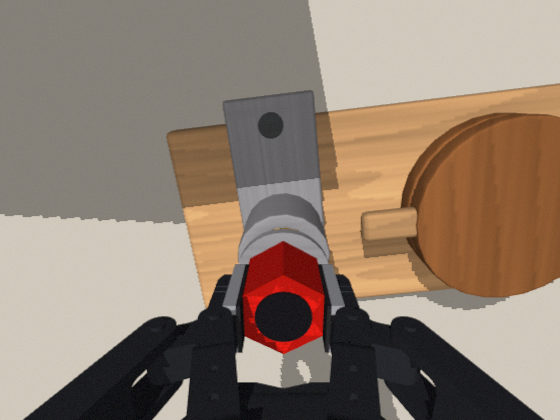

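```bash
python3 - <<'E'
from h import *
for dx in(.0007,.0014):
    p,q=at(-.127,.1054,BOSS+[dx,0]);move_l(p,speed=.02,rotation=q,until_force=6);pause(.25);st(f"dx{dx}")
E
```

```text
dx0.0007 16.79 tcp [542.93 119.14 105.07] F [-2.1  -1.86 -1.37] T [-0.522  0.517  0.048] gap 0.39 q7 -0.27
dx0.0014 17.29 tcp [543.32 119.28 104.98] F [-4.07 -2.55 -1.74] T [-0.668  1.176  0.079] gap 0.389 q7 -0.269
```

```bash
python3 - <<'E'
from h import *
B=np.array([.54275,.1182])
p,q=at(-.127,.1050,B);move_l(p,speed=.02,rotation=q,until_force=6);pause(.2);st("c")
p,q=at(-.127,.1043,B);move_l(p,speed=.02,rotation=q,until_force=8);pause(.2);st("push")
p,q=at(-.07,.1043,B);print(move_l(p,speed=.02,rotation=q,until_force=10));st("turn");pause(.15);st("turn")
E
```

```text
c 17.74 tcp [542.88 119.03 105.07] F [-2.88 -0.64 -1.68] T [-0.158  0.57   0.07 ] gap 0.389 q7 -0.27
push 18.19 tcp [542.87 118.98 104.45] F [-2.3  -0.59 -1.19] T [-0.079  0.609  0.042] gap 0.388 q7 -0.269
False
turn 18.44 tcp [543.19 118.91 104.43] F [-0.1   0.15 -2.6 ] T [0.07  0.083 0.047] gap 0.389 q7 -0.216
turn 18.59 tcp [543.14 118.71 104.4 ] F [ 0.1  -0.4  -1.84] T [0.02  0.009 0.019] gap 0.386 q7 -0.215
```

```bash
python3 - <<'E'
from h import *
B=np.array([.5430,.1184]);z=.1040
while z>.0925:
    p,q=at(-.07,z,B);r=move_l(p,speed=.02,rotation=q,until_force=6);pause(.1);o=st(f"z{z:.4f} {r}")
    if o["ft_force"][2]>1.5 or r: break
    z-=.0007
E
```

```text
z0.1040 False 18.94 tcp [543.22 118.8  104.14] F [-0.51 -1.05 -1.67] T [-0.048  0.046  0.017] gap 0.388 q7 -0.214
z0.1033 False 19.29 tcp [543.25 118.85 103.71] F [-0.34  0.41  1.73] T [-0.227  0.214  0.051] gap 0.391 q7 -0.214
```

```bash
cat > turn.py <<'E'
from h import *
import sys
def turn(yaw,end,B,z,step,maxT=.25):
    while (end-yaw)*step>0:
        yaw+=step
        p,q=at(yaw,z,B);r=move_l(p,speed=.02,rotation=q,until_force=8);pause(.03);o=st(f"yaw{np.degrees(yaw):.0f} {int(r)}")
        F=o["ft_force"]
        B=B+np.where(abs(F[:2])>1.2,np.sign(F[:2])*.00025,0)
        if r or F[2]<-1.8 or abs(o["ft_torque"][2])>maxT or F[2]>8: break
    print("end",yaw,B);return yaw,B
E
python3 - <<'E'
from turn import *
turn(-.07,.6,np.array([.5430,.1184]),.1031,.1)
E
```

```text
yaw2 0 19.57 tcp [543.36 118.96 103.55] F [-0.8  -0.69  4.07] T [-0.126  0.019  0.038] gap 0.391 q7 -0.119
yaw7 0 19.86 tcp [543.33 118.91 103.5 ] F [ 0.77 -0.82  5.27] T [-0.178 -0.066  0.035] gap 0.385 q7 -0.024
yaw13 0 20.14 tcp [543.23 118.9  103.41] F [ 0.67 -0.51  4.59] T [-0.176 -0.102 -0.08 ] gap 0.388 q7 0.072
yaw19 0 20.43 tcp [543.1  118.94 103.37] F [-0.21 -0.58  5.2 ] T [-0.095 -0.118 -0.078] gap 0.394 q7 0.168
yaw25 0 20.71 tcp [543.   118.95 103.36] F [0.22 0.12 5.19] T [-0.113 -0.069 -0.056] gap 0.39 q7 0.265
yaw30 0 20.99 tcp [542.97 118.97 103.37] F [0.08 0.39 5.59] T [-0.103 -0.05  -0.032] gap 0.388 q7 0.362
yaw36 0 21.27 tcp [542.88 118.92 103.35] F [ 0.44 -0.29  5.45] T [-0.05  -0.036 -0.003] gap 0.391 q7 0.459
end 0.63 [0.543  0.1184]
```

Turning is smooth, with about 8 N of push on the ledge. I'll carry on counter-clockwise.

```bash
python3 - <<'E'
from turn import *
turn(.63,2.2,np.array([.5430,.1184]),.1032,.08)
E
```

```text
yaw41 0 21.56 tcp [542.84 118.95 103.38] F [ 0.38 -0.58  5.27] T [-0.038 -0.087 -0.024] gap 0.39 q7 0.537
yaw45 0 21.84 tcp [542.76 118.9  103.36] F [1.25 1.18 4.38] T [-0.057 -0.083  0.02 ] gap 0.385 q7 0.615
yaw50 0 22.12 tcp [542.87 118.84 103.31] F [-0.17 -0.18  5.09] T [ 0.091 -0.039 -0.042] gap 0.389 q7 0.693
yaw54 0 22.41 tcp [542.86 118.76 103.28] F [0.41 0.47 5.45] T [-0.036 -0.054 -0.06 ] gap 0.39 q7 0.771
yaw59 0 22.69 tcp [542.86 118.69 103.24] F [0.12 0.37 4.02] T [ 0.026 -0.119  0.001] gap 0.387 q7 0.849
yaw64 0 22.98 tcp [541.63 118.22 101.93] F [ 0.59 -0.12 -1.75] T [-0.001 -0.242  0.01 ] gap 0.385 q7 0.928
yaw68 0 23.26 tcp [541.76 118.34 102.19] F [-0.08 -0.1  -3.21] T [-0.015 -0.012 -0.026] gap 0.39 q7 1.006
end 1.19 [0.54325 0.1184 ]
```

The drop-in shows at yaw 64 to 68°: the vertical push vanished. Now I'll lower with force watch.

```bash
python3 - <<'E'
from h import *
B=np.array([.5430,.1186])
p,q=at(1.19,.1000,B);r=move_l(p,speed=.02,rotation=q,until_force=5);pause(.1);o=st(f"{r}")
if not r:
    p,q=at(1.19,.0935,B);r=move_l(p,speed=.02,rotation=q,until_force=5);pause(.15);o=st(f"{r}")
E
```

```text
False 23.67 tcp [542.48 118.69  99.95] F [ 0.5  -0.04 -2.38] T [ 0.018 -0.01  -0.03 ] gap 0.393 q7 1.009
True 24.21 tcp [542.44 118.69  93.26] F [0.18 0.43 5.34] T [-0.034 -0.1    0.038] gap 0.39 q7 1.013
```

It dropped the full 9.5 mm, with the floor felt at TCP z of about 93.5 mm. Now I'll screw clockwise, letting z follow the thread under force feedback.

```bash
cat > cw.py <<'E'
from h import *
def cw(yaw,end,z,B,step=.06,maxT=.22):
    while yaw>end:
        yaw-=step
        p,q=at(yaw,z,B);r=move_l(p,speed=.02,rotation=q,until_force=10);pause(.02);o=st(f"yaw{np.degrees(yaw):.0f} zc{z*1e3:.2f} {int(r)}")
        F=o["ft_force"];T=o["ft_torque"][2]
        B=B+np.where(abs(F[:2])>1.2,np.sign(F[:2])*.0002,0)
        if abs(T)>maxT or F[2]>12 or F[2]<-16: break
        push=F[2]+3.2
        z-=np.clip(.00027*(1-(push-4)/5),-.0003,.0007)
    print("end",yaw,z,B)
E
python3 - <<'E'
from cw import *
cw(1.19,.55,.0937,np.array([.5432,.1188]))
E
```

```text
yaw65 zc93.70 0 24.48 tcp [542.56 118.98  93.59] F [-0.95  0.55  2.66] T [-0.019  0.153 -0.067] gap 0.39 q7 0.956
yaw61 zc93.53 0 24.75 tcp [542.56 119.04  93.37] F [-1.06 -1.09  1.28] T [-0.001  0.15  -0.039] gap 0.387 q7 0.898
yaw58 zc93.29 0 25.02 tcp [542.58 119.03  93.13] F [-1.17  0.31  1.21] T [ 0.053  0.171 -0.006] gap 0.389 q7 0.84
yaw54 zc93.04 0 25.28 tcp [542.6  119.03  92.89] F [-0.78  0.33  0.3 ] T [ 0.122  0.13  -0.039] gap 0.393 q7 0.782
yaw51 zc92.74 0 25.55 tcp [542.65 119.13  92.65] F [-0.23  0.97  1.21] T [0.144 0.158 0.013] gap 0.392 q7 0.725
yaw48 zc92.49 0 25.82 tcp [542.67 119.09  92.45] F [-0.6   0.63  0.52] T [ 0.168  0.214 -0.005] gap 0.386 q7 0.666
yaw44 zc92.21 0 26.08 tcp [542.71 119.07  92.18] F [-0.42  0.8   1.2 ] T [ 0.092  0.265 -0.02 ] gap 0.391 q7 0.608
yaw41 zc91.96 0 26.35 tcp [542.74 119.06  91.91] F [-0.84  0.85  0.66] T [ 0.097  0.268 -0.026] gap 0.388 q7 0.551
yaw37 zc91.68 0 26.62 tcp [542.79 119.14  91.67] F [-1.43  0.62  0.62] T [ 0.173  0.285 -0.056] gap 0.391 q7 0.493
yaw34 zc91.40 0 26.88 tcp [542.78 119.23  91.5 ] F [-0.55  1.88  0.54] T [0.108 0.173 0.033] gap 0.391 q7 0.435
yaw30 zc91.12 0 27.15 tcp [542.77 119.28  91.17] F [-1.69 -0.15  1.  ] T [0.094 0.091 0.053] gap 0.388 q7 0.376
end 0.5299999999999994 0.09085926668630001 [0.5428 0.119 ]
```

```bash
python3 - <<'E'
from cw import *
cw(.53,.02,.09086,np.array([.5428,.119]))
E
```

```text
yaw27 zc90.86 0 27.42 tcp [542.72 119.32  90.95] F [ 0.29  0.9  -0.1 ] T [ 0.051 -0.038  0.014] gap 0.389 q7 0.318
yaw23 zc90.54 0 27.68 tcp [542.7  119.31  90.6 ] F [0.42 0.49 0.7 ] T [ 0.047 -0.112 -0.044] gap 0.385 q7 0.261
yaw20 zc90.27 0 27.95 tcp [542.68 119.43  90.36] F [-0.66  0.99 -0.49] T [ 0.078 -0.097 -0.012] gap 0.39 q7 0.203
yaw17 zc89.93 0 28.22 tcp [542.67 119.41  90.06] F [ 0.71 -0.13  1.23] T [ 0.045 -0.083 -0.012] gap 0.39 q7 0.145
yaw13 zc89.68 0 28.48 tcp [542.8  119.44  90.03] F [-0.84  0.65  4.99] T [-0.018  0.118 -0.063] gap 0.393 q7 0.087
yaw10 zc89.64 0 28.75 tcp [542.82 119.48  90.02] F [-1.13 -0.67  5.24] T [-0.002  0.078 -0.059] gap 0.391 q7 0.03
yaw6 zc89.61 0 29.02 tcp [542.89 119.44  90.02] F [-1.27 -0.06  5.3 ] T [-0.121  0.153 -0.034] gap 0.394 q7 -0.028
yaw3 zc89.58 0 29.28 tcp [542.84 119.47  90.02] F [-0.37  0.05  4.86] T [-0.042  0.155 -0.048] gap 0.389 q7 -0.086
yaw-1 zc89.53 0 29.55 tcp [542.9  119.44  90.  ] F [-0.59 -0.18  5.11] T [-0.023  0.141 -0.147] gap 0.391 q7 -0.143
end -0.009999999999999953 0.08949003872089531 [0.5426 0.119 ]
```

```bash
python3 - <<'E'
from h import *
B=np.array([.5427,.119])
for y in(-.04,-.075):
    p,q=at(y,.0897,B);r=move_l(p,speed=.02,rotation=q,until_force=8);pause(.1);st(f"{y} {r}")
f,o=snap("h1")
g=grab_frame("side");cv2.imwrite("pics/side3.png",cv2.resize(g["color"][147:227,205:305,::-1],None,fx=7,fy=7,interpolation=cv2.INTER_CUBIC))
E
```

```text
-0.04 False 29.9 tcp [542.85 119.43  90.  ] F [-0.69  0.2   5.42] T [-0.062  0.122 -0.117] gap 0.396 q7 -0.172
-0.075 False 30.25 tcp [542.83 119.4   90.04] F [-0.7  -0.04  6.17] T [-0.057  0.179 -0.03 ] gap 0.385 q7 -0.206
```

View pics/side3.png

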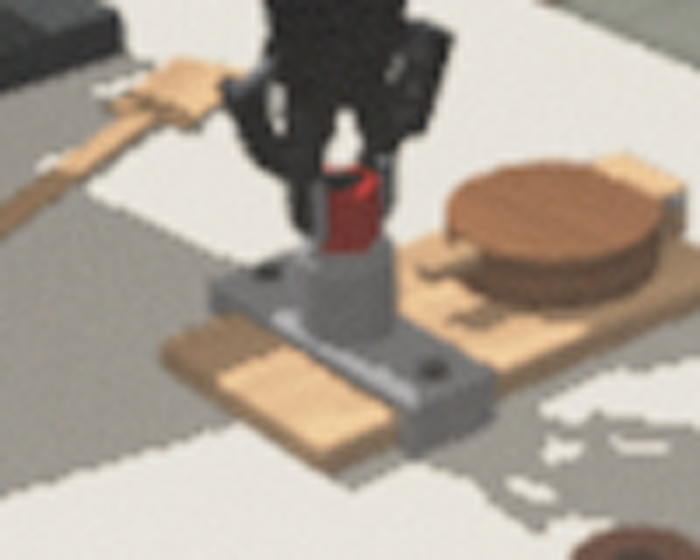

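View pics/h1.png

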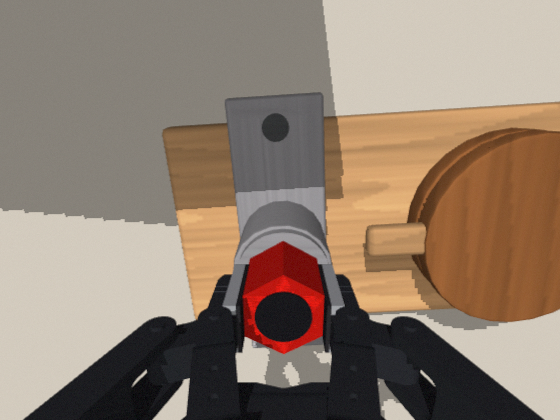

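The flange is flush with the boss rim in both views. z has been constant at 90.0 mm over the last 17° of turning, with low torque. I'll relax the push, then release.

```bash
python3 - <<'E'
from h import *
B=np.array([.5427,.119])
p,q=at(-.075,.0902,B);move_l(p,speed=.02,rotation=q,until_force=12);pause(.2);o=st("relaxed")
E
```

```text
relaxed 30.8 tcp [542.75 119.35  90.04] F [ 1.43 -0.37  1.24] T [-0.113 -0.316  0.135] gap 0.389 q7 -0.208
```

```bash
python3 - <<'E'
from h import *
grip(0.8);pause(.2);st("open")
B=np.array([.5427,.119])
p,q=at(-.075,.189,B);move_l(p,speed=.1,rotation=q,until_force=8);pause(.3);o=st("up")
f,o=snap("e1")
m,s,c=red(f["color"]);print(c)
x,y=283,205
cv2.imwrite("pics/e1z.png",cv2.resize(f["color"][y-50:y+50,x-60:x+60,::-1],None,fx=6,fy=6,interpolation=cv2.INTER_CUBIC))
g=grab_frame("side");cv2.imwrite("pics/side4.png",cv2.resize(g["color"][147:227,205:305,::-1],None,fx=7,fy=7,interpolation=cv2.INTER_CUBIC))
g=grab_frame("scene");cv2.imwrite("pics/scene4.png",g["color"][...,::-1])
E
```

```text
open 31.43 tcp [542.58 119.52  90.18] F [-0.24 -0.57 -0.74] T [-0.01  -0.034 -0.04 ] gap 0.797 q7 -0.209
up 32.88 tcp [542.46 119.43 188.63] F [-1.08  0.1   0.05] T [0.015 0.027 0.036] gap 0.802 q7 -0.262
[283.44879899 219.48356511]
```

View pics/e1z.png

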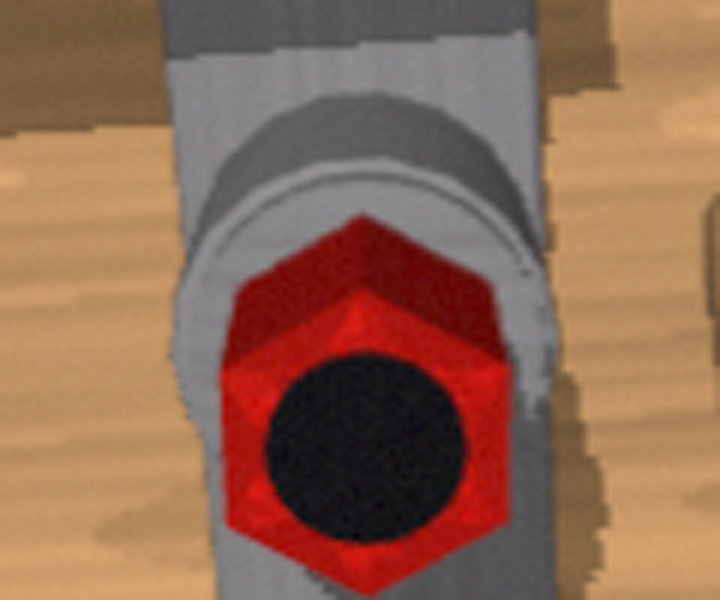

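View pics/side4.png

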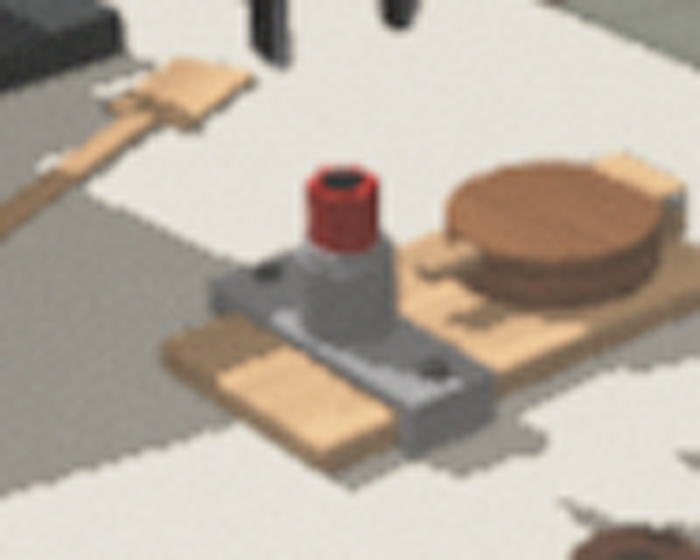

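View pics/scene4.png

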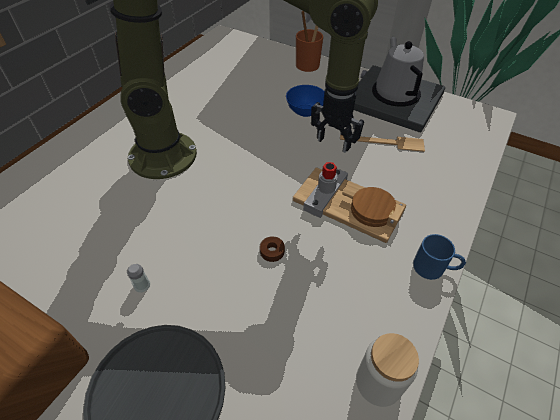

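```bash
python3 - <<'E'
from h import *
f=np.load("pics/e1.npy",allow_pickle=True).item();o=f["obs"]
z=np.array([(365,450),(222,440),(510,440),(365,290),(368,595)])/6+[222.6,154.6]
P=onplane(f,z,.119,o);print("top",P[0],(P[1]+P[2])/2,(P[3]+P[4])/2,np.linalg.norm(P[1]-P[2]),"e",R.from_quat(o["orientation"]).as_matrix()@[.00034,-.00078,0])
p,Rm=pose(f,o);u=R.from_quat(o["orientation"]).apply([0,-1,0]);K=f["mtx"]
for r,zz in((.027,.08),(.024,.085),(.024,.0897)):
    v=Rm.T@(np.r_[BOSS,zz]+u*r-p);print(r,zz,"zoom row",((K[1,2]+K[1,1]*v[1]/-v[2]*-1)-154.6)*6)
E
```

```text
top [0.54291373 0.11942008 0.119     ] [0.54312515 0.120673   0.119     ] [0.54312652 0.11982579 0.119     ] 0.03389424167361909 e [ 3.97531302e-04  7.52308833e-04 -5.33376618e-07]
0.027 0.08 zoom row 154.39265841738256
0.024 0.085 zoom row 185.55029722041343
0.024 0.0897 zoom row 194.385689944379
```

```bash
python3 - <<'E'
from h import *
st("final");finish_job()
E
```

```text
final 33.02 tcp [542.62 119.47 188.9 ] F [-0.31 -0.2   0.66] T [-0.021  0.043 -0.037] gap 0.797 q7 -0.262
the job is handed in; nothing more can be done
```

The screw looks fully home in the boss with its flange on the rim, and I handed the job in at 33.0 s (no verdict is reported).

**What I did:** I took the screw from its block by its flats and set it in the boss. With about 8 N of push I turned it counter-clockwise about 71° until it dropped the full 9.5 mm. I then turned it clockwise about 72°, with the tool following the thread under a push of about 2.5–5 N, up to about 9 N once seated. Then I relaxed the push, let go and lifted clear.

**Last checks:**
- **Seating:** the tool height was 90.0 mm, where I had predicted it for fully home. It stayed there over the last 17° of turning and when I relaxed the push.
- **Position:** after letting go, the head top sat within about 1 mm of the boss axis and the screw looked upright. The flange looked flush with the rim in the wrist and side views.
- **Forces:** the sensor never read more than about 6.2 N (roughly 9.5 N of push with the held weight), well under the 40 N limit.
- **Bystanders:** the bowl, shaker, spatula and budare looked unmoved in the scene picture. I did not measure them.

**What disagreed:**
- **Entry:** the shank rubbed sideways with 3–4 N on first entry until I shifted the tool by less than 1 mm.
- **Flange edge:** in the last wrist picture it appeared 2–3 pixels lower than I computed for fully home. The error is toward seated, not standing proud.
- **Hard stop:** I never felt it, because I stopped turning once the flange was seated.

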